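Set the range selector by its tab and press the button

TASK

Using only the fingertips, push the upright tab of the selector disc on the grey control box round until it points squarely at the middle of the plate with three raised dots; push it, do not pinch it. Then press the button on the box's corner right down and let it come up again, with the selector still on three dots; do not press it before the selector is set. Leave the nut lying on the box and the other loose things on the bench where they are.

Things in the scene. Friction and masses are not known exactly. Their poses are not given: they have to be found in the camera images.
- control_box: Grey control box fixed to the bench, 210 (its x) x 226 (its y) x 60 mm high; origin at the centre of its underside on the bench, z up, its front is its -x side. Its flat top is at 60 mm. The selector disc is in the middle of the top, a round plate stands at each of four places round the disc, the button is at the front corner on its -y side (in its frame at x -80, y -88 mm) and a loose nut lies at the front corner on its +y side.
- selector (a joint): Turn of the selector disc, rad, seen from above anticlockwise positive; at 0 the tab points to the box's front (-x). It turns either way between stops at -2.85 and 2.85, with even friction of about 0.12 N m and no clicks, and stays where it is left. The four plates lie at the values -2.443, -1.222, 1.222 and 2.443; at the start it is between -0.5 and 0.5. Disc: black, 100 mm diameter, its top 72 mm above the bench; a hub of 26 mm diameter in its middle stands 7 mm higher.
- selector_hinge (a point): Point on the selector's upright turning axis, in the middle of the box, at the top of the disc (72 mm above the bench).
- tab_mid (a point): Centre of the upright tab, 41 mm from the turning axis. The tab is a bright metal fin set radially on the disc, 12 mm thick, reaching from 20 to 62 mm from the axis, from the disc's top (72 mm above the bench) up to 105 mm.
- tab_tip (a point): Middle of the tab's outer end, 62 mm from the axis: the end that points. Where the tab stands is where it points.
- aim (a point): Imaginary point on the line in which the tab points, 85 mm from the axis, the same distance as the plates' centres.
- tab_side_a (a point): Centre of the flat side of the tab that looks clockwise (seen from above): push here to turn anticlockwise. The side is 36 x 28 mm.
- tab_side_b (a point): Centre of the other flat side of the tab (it looks anticlockwise): push here to turn clockwise. The side is 36 x 28 mm. Squeezing both sides at once counts as pinching.
- button (a joint): Travel of the spring push button, m: 0 up, 0.006 fully down, which takes about 5 N; it springs up when let go.
- button_top (a point): Middle of the black button's top, 28 mm diameter, in a grey housing.
- plate_1: Round pale plate with one raised black dot, 44 mm diameter, 3 mm thick (dots 2 mm more), fixed on the box's top, 85 mm from the turning axis; origin at the centre of its underside. Which plate is at which place changes.
- plate_2: Round pale plate with two raised black dots, 44 mm diameter, 3 mm thick (dots 2 mm more), fixed on the box's top, 85 mm from the turning axis; origin at the centre of its underside. Which plate is at which place changes.
- plate_3: Round pale plate with three raised black dots, 44 mm diameter, 3 mm thick (dots 2 mm more), fixed on the box's top, 85 mm from the turning axis; origin at the centre of its underside. The wanted one. Which plate is at which place changes.
- plate_4: Round pale plate with four raised black dots, 44 mm diameter, 3 mm thick (dots 2 mm more), fixed on the box's top, 85 mm from the turning axis; origin at the centre of its underside. Which plate is at which place changes.
- loose_nut: Steel hexagon nut, 33 x 29 x 16 mm, lying loose on the box's top at its front corner, 60 mm above the bench. A loose bystander, not part of the work; its origin is the centre of its underside. 
- marker_pen: White and black marker pen, 135 mm long, lying on the bench. A loose bystander, not part of the work; its origin is the centre of its underside. 
- big_bolt: Steel hexagon bolt, 98 mm long, lying on the bench. A loose bystander, not part of the work; its origin is the centre of its underside. 
- elbow_pink: Pink pipe elbow, 78 x 94 x 46 mm, on the bench. A loose bystander, not part of the work; its origin is the centre of its underside. 
- stub_pipe: Dark stub of steel pipe standing upright, 42 mm diameter, 75 mm high. A loose bystander, not part of the work; its origin is the centre of its underside. 

How it is judged:
On the way, in this order (a step that is already met when the one before it is completed fails the run):
1. the selector's tab rests pointing at the three-dot plate (horizontal distance between aim and plate_3 below 0.012 m and velocity of joint selector between -0.05 and 0.05 rad/s and value of joint button below 0.0015 m), for 0.3 s.
2. the button is pressed right down with the selector on three dots (value of joint button above 0.0048 m and horizontal distance between aim and plate_3 below 0.012 m), for 0.05 s.
At the end, for the whole second after the job is handed in: The tab's line passes within 12 mm of the middle of the three-dot plate (about 8 degrees), at rest; the button has been pressed at least 4.8 of its 6 mm after that and is up again (within 1.5 mm); the nut and the other loose things are within 20 mm of where they started (all of step 1 and distance of each of loose_nut, marker_pen, big_bolt, elbow_pink, stub_pipe from where it was at the start of the episode below 0.02 m and linear speed of each of loose_nut, marker_pen, big_bolt, elbow_pink, stub_pipe below 0.02 m/s); the robot touches nothing.
It fails at once if the button is pressed while the selector is not on three dots (value of joint button above 0.003 m and horizontal distance between aim and plate_3 above 0.02 m).
It fails at once if the tab is pinched: squeezed on both sides at once (contact force between the fingers and selector_c4 above 1.5 N and contact force between the fingers and selector_c5 above 1.5 N).
It fails at once if the nut or another loose thing is lifted or shoved away (20 mm) (distance of any of loose_nut, marker_pen, big_bolt, elbow_pink, stub_pipe from where it was at the start of the episode above 0.02 m).
It also fails if it takes over 51 s, if anything falls off the work surface, if the arm or the gripper's body presses on something with over 40 N, if the wrist force passes 120 N, or if a joint passes its speed limit or range.

ROBOT

A 6-joint arm with a two-finger parallel gripper is mounted at the origin on a cart in front of the work surface, level with it; the furniture and walls round the work are solid. World frame = base frame: x ahead of the robot, y to its left, z up, the work surface at z = 0. Lengths are in m, angles in rad, forces in N, time in s.
With the tool pointing down it reaches from about 0.375 to 0.9 m from the base axis. Payload 3.1 kg.
Tool frame: the origin (TCP) lies midway between the tips of the shut fingers; the grasp point (between the pads) lies 19 mm behind it (manip.grasp_offset is the distance from the TCP to the grasp point, in m); z points along the fingers, y is the line along which they close (so a half turn about z gives the same grasp; the last joint's range is limited). The gripper opens to 85 mm and grips with 20 to 120 N. Pads are 22 mm wide; open, the fingers measure 114 mm over their backs; the gripper's body (76 mm by 85 mm) begins 54 mm behind the grasp point. The pads swing forward as they close: fully open they stand 13 mm farther back than shut.
Start: joints at [1.127, 0.527, 1.433, -0, 1.181, -0.178], TCP at [0.164, 0.603, 0.231] pointing down, gripper open.
Joint ranges: [-3.08, 3.08], [-0.75, 2.2], [0.22, 2.44], [-1.43, 4.57], [0, 2.65], [-2.85, 2.85]. Speed limits (rad/s): [2.79, 2.79, 3.14, 3.14, 3.14, 3.14].

INTERFACE

Orientations are given as a unit quaternion [x, y, z, w].
In Python, from station import sensors, cams, order, manip gives the robot as it stands.
- The arm moves only by the tool move_arm, never from a script. Its argument "targets" is a list of rows, each an object of numbers: "dx", "dy", "dz": the shift along the world's x, y, z normalised to -1 to 1, where 1 is 25 mm; "rx", "ry", "rz": the turn, a rotation vector about the world's x, y, z normalised to -1 to 1, where 1 is 30 degrees. A call has exactly 10 rows; each row shifts and turns the commanded pose from where the row before left it; what a row does not reach is not made up. A row lasts 1/8 s, in which the tool goes at most 62.5 mm and 10.7 degrees, less where a joint would pass 70% of its speed; a pose out of reach is approached as far as the arm can. A call with a number of a shift or a turn outside -1 to 1 is refused whole. A call with a gripper value outside its range is refused whole. "claw" is the opening in per cent of the stroke, from 0 (shut) to 100 (fully open), set as the call begins (left out, the last holds). The fingers move at their own pace and stop on an object; "newtons" is the grip in N (left out, the last holds). Time passes only in rows, so rows that do not move let the fingers close, or fill a call up. It gives the time, the measured TCP pose, the force, the opening and the grip force at its end, in the units of the state.
- sensors.sense(): the state, without advancing time (a new reading comes with each control period).
- cams.snapshot(name): name is "scene" or "top"; returns the picture (420x560x3 uint8, red, green, blue); there is no depth.
- cams.camera_model(name): a dict with "fx", "fy", "cx", "cy" (pixels), "extrinsics" (4x4, takes a point from world to camera coordinates). Camera axes: x right, y down, z forward; pixel columns grow to the right and rows downward; lengths in m; the calibration is good to about 2 mm. A picture is of the moment at which its call begins. camera_model takes no time and is no camera call.
- order.sign_off(): hands the job in; it is judged then, once.
The state is a dict: "t": time; "q": joint angles; "qd": joint speeds; "tau": joint torques, N m; "tcp_pos": TCP position; "tool_rot": TCP orientation; "force": force on the tool from outside, world axes, zero at the start; "ft_torque": the same for the moment, N m; "finger_gap": opening from 0.0 (shut) to 1.0 (fully open); "gripper_force": force on a finger pad.
Only numpy, scipy, OpenCV 4.12 (cv2) and the standard library are available. Lean on these libraries where they do the work, as an engineer would, in place of code of your own. Each camera call takes 0.05 s, during which the arm holds its last target. There are 200 camera calls.

## Working session

There is one attempt and no reset: what is moved stays moved. The work goes in short steps, Python scripts to look and compute and a tool call to move; the robot and the scene stay as the last step left them, time stands still between calls to the robot, and variables do not carry over. Pictures are saved under pics/ and viewed, at most 10 in all, crops included, and the job is handed in when it is done.

Besides the shell and the picture viewer there is one more tool, called after "Request:" as a command line: name --argument value ..., lists and objects as JSON in quotes. move_arm: Moves the arm, as the interface text tells. Scaled input: -1 to 1 covers 25 mm each way for a shift and 30 degrees each way for a turn. Its arguments: {"type":"object","properties":{"targets":{"type":"array"},"claw":{"type":"number"},"newtons":{"type":"number"}},"required":["targets"]}

```bash
mkdir -p pics; python3 - <<'E'
from station import sensors,cams
import cv2
for n in("scene","top"):
    p=cams.snapshot(n); cv2.imwrite(f"pics/{n}0.png",p[:,:,::-1])
s=sensors.sense();print(s['t'],s['tcp_pos'],s['tool_rot'],s['finger_gap'])
E
```

```text
0.1 [0.16326821 0.60264255 0.23042753] [ 1.32026390e-01  9.91245723e-01 -9.26475270e-04 -3.02322826e-04] 1.0013766903257726
```

View pics/top0.png

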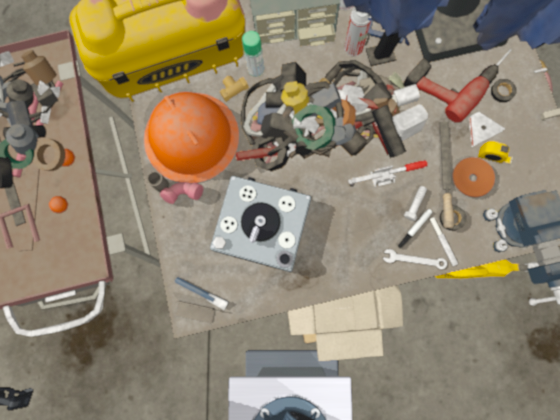

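View pics/scene0.png

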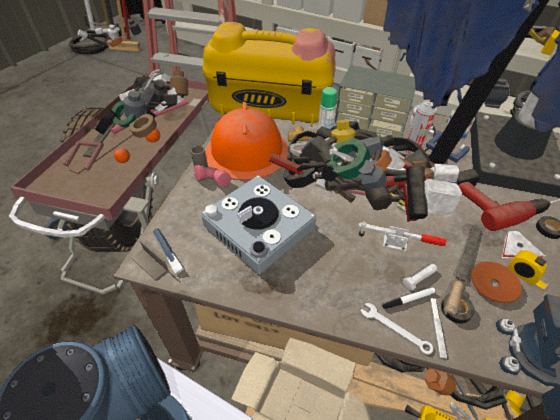

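```bash
cat > h.py <<'E'
import numpy as np,cv2
from station import cams
def ray(n,u,v,z):
    m=cams.camera_model(n);E=np.array(m['extrinsics']);R,t=E[:3,:3],E[:3,3]
    c=-R.T@t;d=R.T@np.array([(u-m['cx'])/m['fx'],(v-m['cy'])/m['fy'],1])
    return (c+d*(z-c[2])/d[2])
def proj(n,p):
    m=cams.camera_model(n);E=np.array(m['extrinsics']);q=E[:3,:3]@np.array(p)+E[:3,3]
    return m['fx']*q[0]/q[2]+m['cx'],m['fy']*q[1]/q[2]+m['cy']
E
python3 - <<'E'
from h import *
print(proj('top',[0,0,0]),proj('top',[.164,.603,.231]))
a=cv2.imread('pics/top0.png')[165:285,190:330];b=cv2.imread('pics/scene0.png')[165:285,185:325]
cv2.imwrite('pics/c0.png',np.hstack([cv2.resize(i,None,fx=5,fy=5,interpolation=cv2.INTER_CUBIC) for i in (a,)]))
cv2.imwrite('pics/c1.png',cv2.resize(b,None,fx=5,fy=5,interpolation=cv2.INTER_CUBIC))
E
```

```text
(np.float64(289.1489672527608), np.float64(438.50938778026097)) (np.float64(12.59383313877521), np.float64(385.5978055864475))
```

View pics/c0.png

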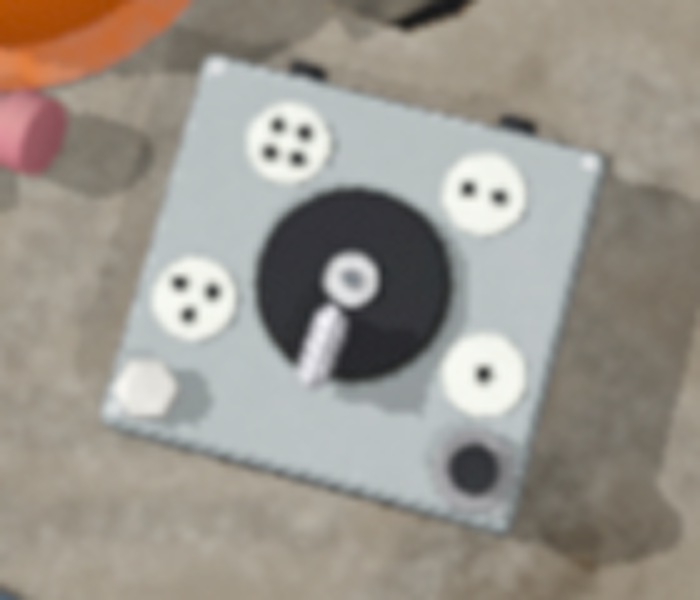

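View pics/c1.png

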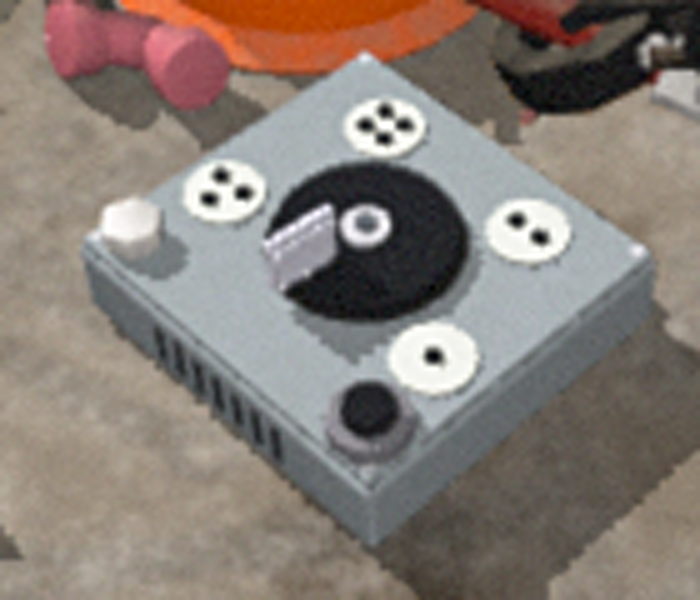

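```bash
python3 - <<'E'
from h import *
def T(u,v,z): return ray('top',190+u/5,165+v/5,z)[:2]
def S(u,v,z): return ray('scene',185+u/5,165+v/5,z)[:2]
P={'p4':(288,143,384,127,.063),'p2':(484,194,528,231,.063),'p1':(484,374,434,358,.063),'p3':(194,298,224,190,.063),'hub':(351,278,366,225,.079),'tip':(311,380,265,243,.105),'but':(474,470,370,408,.075),'nut':(146,389,131,225,.076)}
R={}
for k,(a,b,c,d,z) in P.items():
    t,s=T(a,b,z),S(c,d,z);R[k]=(t+s)/2;print(k,t.round(4),s.round(4))
# fit box pose from plates: place values -2.443(p4),-1.222(p3),1.222(p1),2.443(p2)
a=np.array([-2.443,-1.222,1.222,2.443]);M=-.085*np.c_[np.cos(a),np.sin(a)]
W=np.array([R[k] for k in('p4','p3','p1','p2')])
m0,w0=M.mean(0),W.mean(0);A=(M-m0)[:,0]+1j*(M-m0)[:,1];B=(W-w0)[:,0]+1j*(W-w0)[:,1]
th=np.angle((A.conj()*B).sum());Rm=np.array([[np.cos(th),-np.sin(th)],[np.sin(th),np.cos(th)]])
c=w0-Rm@m0;print('centre',c,'yaw',th,np.degrees(th));print((M@Rm.T+c-W).round(4))
print('button',Rm@[-.08,-.088]+c,'nut box',Rm.T@(R['nut']-c))
l=Rm.T@(R['tip']-c);print('tip local',l,'sel',np.arctan2(-l[1],-l[0]))
for s in(0.16,0,-.3,-.6,-.9,-1.1,-1.222):
    d=-np.array([np.cos(s),np.sin(s)]);n=np.array([-d[1],d[0]]) # anticlockwise normal = side b
    print(s,(Rm@d).round(3),(Rm@n).round(3), 'tabside@48',(c+Rm@(.048*d+.006*n)).round(4))
E
```

```text
p4 [0.631  0.1059] [0.6294 0.1055]
p2 [0.6019 0.0008] [6.006e-01 4.000e-04]
p1 [0.505  0.0015] [0.5037 0.0011]
p3 [0.547  0.1552] [0.547  0.1552]
hub [0.5541 0.0706] [0.5506 0.0682]
tip [0.4968 0.0891] [0.4967 0.092 ]
but [0.4532 0.0068] [0.4547 0.0077]
nut [0.4968 0.1779] [0.4936 0.175 ]
centre [0.55333777 0.07049457] yaw -0.270652820008243 -15.507264299786245
[[ 0.0005  0.0001]
 [-0.0003  0.    ]
 [-0.0004  0.    ]
 [ 0.0002 -0.0002]]
button [0.45272232 0.00708692] nut box [-0.08432611  0.08651629]
tip local [-0.05989459  0.00419826] sel -0.069979661053279
0.16 [-0.994  0.11 ] [-0.11  -0.994] tabside@48 [0.505  0.0698]
0 [-0.964  0.267] [-0.267 -0.964] tabside@48 [0.5055 0.0775]
-0.3 [-0.842  0.54 ] [-0.54  -0.842] tabside@48 [0.5097 0.0914]
-0.6 [-0.644  0.765] [-0.765 -0.644] tabside@48 [0.5178 0.1033]
-0.9 [-0.39   0.921] [-0.921 -0.39 ] tabside@48 [0.5291 0.1124]
-1.1 [-0.199  0.98 ] [-0.98  -0.199] tabside@48 [0.5379 0.1163]
-1.222 [-0.078  0.997] [-0.997 -0.078] tabside@48 [0.5436 0.1179]
```

Request:
move_arm --targets '[{"dx":0.445,"dy":-0.742},{"dx":0.445,"dy":-0.742},{"dx":0.445,"dy":-0.742},{"dx":0.445,"dy":-0.742},{"dx":0.445,"dy":-0.742},{"dx":0.445,"dy":-0.742},{"dx":0.445,"dy":-0.742},{"dx":0.445,"dy":-0.742},{"dx":0.445,"dy":-0.742},{"dx":0.445,"dy":-0.742}]' --claw 0 --newtons 30

```text
schema error: expected keys dx, dy, dz, rx, ry, rz
```

Request:
move_arm --targets '[{"dx":0.445,"dy":-0.742},{"dx":0.445,"dy":-0.742},{"dx":0.445,"dy":-0.742},{"dx":0.445,"dy":-0.742},{"dx":0.445,"dy":-0.742},{"dx":0.445,"dy":-0.742},{"dx":0.445,"dy":-0.742},{"dx":0.445,"dy":-0.742},{"dx":0.445,"dy":-0.742},{"dx":0.445,"dy":-0.742}]'

```text
schema error: expected keys dx, dy, dz, rx, ry, rz
```

Request:
move_arm --targets '[{"dx":0.445,"dy":-0.742},{"dx":0.445,"dy":-0.742},{"dx":0.445,"dy":-0.742},{"dx":0.445,"dy":-0.742},{"dx":0.445,"dy":-0.742},{"dx":0.445,"dy":-0.742},{"dx":0.445,"dy":-0.742},{"dx":0.445,"dy":-0.742},{"dx":0.445,"dy":-0.742},{"dx":0.445,"dy":-0.742}]'

```text
schema error: expected keys dx, dy, dz, rx, ry, rz
```

Request:
move_arm --targets '[{"dx":0.445,"dy":-0.742,"dz":0,"rx":0,"ry":0,"rz":0},{"dx":0.445,"dy":-0.742,"dz":0,"rx":0,"ry":0,"rz":0},{"dx":0.445,"dy":-0.742,"dz":0,"rx":0,"ry":0,"rz":0},{"dx":0.445,"dy":-0.742,"dz":0,"rx":0,"ry":0,"rz":0},{"dx":0.445,"dy":-0.742,"dz":0,"rx":0,"ry":0,"rz":0},{"dx":0.445,"dy":-0.742,"dz":0,"rx":0,"ry":0,"rz":0},{"dx":0.445,"dy":-0.742,"dz":0,"rx":0,"ry":0,"rz":0},{"dx":0.445,"dy":-0.742,"dz":0,"rx":0,"ry":0,"rz":0},{"dx":0.445,"dy":-0.742,"dz":0,"rx":0,"ry":0,"rz":0},{"dx":0.445,"dy":-0.742,"dz":0,"rx":0,"ry":0,"rz":0}]' --claw 0 --newtons 30

```text
t: 1.35
tcp_pos: [0.2755, 0.4164, 0.2314]
tool_rot: [0.132, 0.991, 0.0, 0.0]
force: [0.0, 0.5, 0.2]
finger_gap: 0.001
gripper_force: 0.0
```

Request:
move_arm --targets '[{"dx":0.445,"dy":-0.742,"dz":0,"rx":0,"ry":0,"rz":0},{"dx":0.445,"dy":-0.742,"dz":0,"rx":0,"ry":0,"rz":0},{"dx":0.445,"dy":-0.742,"dz":0,"rx":0,"ry":0,"rz":0},{"dx":0.445,"dy":-0.742,"dz":0,"rx":0,"ry":0,"rz":0},{"dx":0.445,"dy":-0.742,"dz":0,"rx":0,"ry":0,"rz":0},{"dx":0.445,"dy":-0.742,"dz":0,"rx":0,"ry":0,"rz":0},{"dx":0.445,"dy":-0.742,"dz":0,"rx":0,"ry":0,"rz":0},{"dx":0.445,"dy":-0.742,"dz":0,"rx":0,"ry":0,"rz":0},{"dx":0.445,"dy":-0.742,"dz":0,"rx":0,"ry":0,"rz":0},{"dx":0.445,"dy":-0.742,"dz":0,"rx":0,"ry":0,"rz":0}]'

```text
t: 2.6
tcp_pos: [0.3864, 0.2309, 0.2314]
tool_rot: [0.132, 0.991, 0.0, 0.0]
force: [-0.4, 0.5, -0.8]
finger_gap: -0.001
gripper_force: 0.0
```

Request:
move_arm --targets '[{"dx":0.445,"dy":-0.742,"dz":0,"rx":0,"ry":0,"rz":0},{"dx":0.445,"dy":-0.742,"dz":0,"rx":0,"ry":0,"rz":0},{"dx":0.445,"dy":-0.742,"dz":0,"rx":0,"ry":0,"rz":0},{"dx":0.445,"dy":-0.742,"dz":0,"rx":0,"ry":0,"rz":0},{"dx":0.445,"dy":-0.742,"dz":0,"rx":0,"ry":0,"rz":0},{"dx":0.445,"dy":-0.742,"dz":0,"rx":0,"ry":0,"rz":0},{"dx":0.445,"dy":-0.742,"dz":0,"rx":0,"ry":0,"rz":0},{"dx":0.445,"dy":-0.742,"dz":0,"rx":0,"ry":0,"rz":0},{"dx":0.445,"dy":-0.742,"dz":0,"rx":0,"ry":0,"rz":0},{"dx":0.445,"dy":-0.742,"dz":0,"rx":0,"ry":0,"rz":0}]'

```text
t: 3.85
tcp_pos: [0.4977, 0.0454, 0.2314]
tool_rot: [0.132, 0.991, 0.0, 0.0]
force: [-0.0, 0.2, 0.0]
finger_gap: 0.001
gripper_force: 0.0
```

Request:
move_arm --targets '[{"dx":0,"dy":0,"dz":-0.8,"rx":0,"ry":0,"rz":-0.07},{"dx":0,"dy":0,"dz":-0.8,"rx":0,"ry":0,"rz":-0.07},{"dx":0,"dy":0,"dz":-0.8,"rx":0,"ry":0,"rz":0},{"dx":0,"dy":0,"dz":-0.8,"rx":0,"ry":0,"rz":0},{"dx":0,"dy":0,"dz":-0.8,"rx":0,"ry":0,"rz":0},{"dx":0,"dy":0,"dz":0,"rx":0,"ry":0,"rz":0},{"dx":0,"dy":0,"dz":0,"rx":0,"ry":0,"rz":0},{"dx":0,"dy":0,"dz":0,"rx":0,"ry":0,"rz":0},{"dx":0,"dy":0,"dz":0,"rx":0,"ry":0,"rz":0},{"dx":0,"dy":0,"dz":0,"rx":0,"ry":0,"rz":0}]'

```text
t: 5.1
tcp_pos: [0.4975, 0.0467, 0.1317]
tool_rot: [0.168, 0.986, 0.0, 0.0]
force: [-0.1, 0.9, 0.0]
finger_gap: 0.001
gripper_force: 0.0
```

```bash
python3 - <<'E'
from h import *
from station import sensors
a=cams.snapshot('top')[155:275,190:330,::-1];b=cams.snapshot('scene')[145:265,185:325,::-1]
im=np.vstack([cv2.resize(i,None,fx=2.5,fy=2.5,interpolation=cv2.INTER_CUBIC) for i in (a,b)])
cv2.imwrite('pics/c2.png',im)
s=sensors.sense();print(s['t'],s['tcp_pos'],s['force'],s['q'])
E
```

```text
5.2 [0.49736467 0.04672297 0.13152843] [-0.2425912   0.11516184 -0.56528406] [-1.30392399e-01  5.16092451e-01  1.83874054e+00 -2.24167796e-05
  7.86360328e-01 -1.36314756e+00]
```

View pics/c2.png

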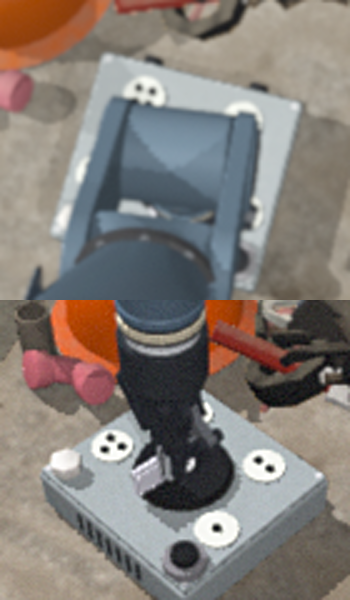

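```bash
cat > path.py <<'E'
import numpy as np
c=np.array([.5533,.0705]);th=-.2707
def pos(s,off,r=.045):
    a=th+s; d=-np.array([np.cos(a),np.sin(a)]);n=np.array([-d[1],d[0]]);return c+r*d+off*n
def rows(p,W):
    for s,off in W:
        q=pos(s,off);print(((q-p)/.025).round(3),s);p=q
E
python3 - <<'E'
from path import *
p=np.array([.4974,.0467])
rows(p,[(-.07,.034),(-.07,.0265),(-.07,.0205)]+[(s,.0205) for s in -.07-np.arange(1,16)*.062])
print(.062/np.radians(30))
E
```

```text
[0.085 0.272] -0.07
[0.1   0.283] -0.07
[0.08  0.226] -0.07
[-0.007  0.122] -0.132
[0.001 0.123] -0.194
[0.008 0.122] -0.256
[0.016 0.122] -0.318
[0.023 0.12 ] -0.38
[0.031 0.119] -0.442
[0.038 0.117] -0.504
[0.045 0.114] -0.5660000000000001
[0.052 0.111] -0.6280000000000001
[0.059 0.107] -0.69
[0.066 0.104] -0.752
[0.072 0.099] -0.8140000000000001
[0.078 0.095] -0.8760000000000001
[0.084 0.09 ] -0.938
[0.089 0.084] -1.0
0.11841127766037014
```

Request:
move_arm --targets '[{"dx":0,"dy":0,"dz":-0.5,"rx":0,"ry":0,"rz":0},{"dx":0,"dy":0,"dz":-0.5,"rx":0,"ry":0,"rz":0},{"dx":0,"dy":0,"dz":-0.5,"rx":0,"ry":0,"rz":0},{"dx":0,"dy":0,"dz":-0.42,"rx":0,"ry":0,"rz":0},{"dx":0,"dy":0,"dz":0,"rx":0,"ry":0,"rz":0},{"dx":0,"dy":0,"dz":0,"rx":0,"ry":0,"rz":0},{"dx":0,"dy":0,"dz":0,"rx":0,"ry":0,"rz":0},{"dx":0,"dy":0,"dz":0,"rx":0,"ry":0,"rz":0},{"dx":0,"dy":0,"dz":0,"rx":0,"ry":0,"rz":0},{"dx":0,"dy":0,"dz":0,"rx":0,"ry":0,"rz":0}]'

```text
t: 6.45
tcp_pos: [0.4973, 0.0467, 0.0834]
tool_rot: [0.168, 0.986, 0.0, 0.0]
force: [-0.0, 0.4, 0.2]
finger_gap: 0.0
gripper_force: 0.0
```

Request:
move_arm --targets '[{"dx":0.085,"dy":0.272,"dz":0,"rx":0,"ry":0,"rz":0},{"dx":0.1,"dy":0.283,"dz":0,"rx":0,"ry":0,"rz":0},{"dx":0.08,"dy":0.226,"dz":0,"rx":0,"ry":0,"rz":0},{"dx":-0.007,"dy":0.122,"dz":0,"rx":0,"ry":0,"rz":-0.118},{"dx":0.001,"dy":0.123,"dz":0,"rx":0,"ry":0,"rz":-0.118},{"dx":0.008,"dy":0.122,"dz":0,"rx":0,"ry":0,"rz":-0.118},{"dx":0.016,"dy":0.122,"dz":0,"rx":0,"ry":0,"rz":-0.118},{"dx":0.023,"dy":0.12,"dz":0,"rx":0,"ry":0,"rz":-0.118},{"dx":0.031,"dy":0.119,"dz":0,"rx":0,"ry":0,"rz":-0.118},{"dx":0.038,"dy":0.117,"dz":0,"rx":0,"ry":0,"rz":-0.118}]'

```text
t: 7.7
tcp_pos: [0.5053, 0.0876, 0.0832]
tool_rot: [0.376, 0.926, -0.001, -0.001]
force: [-2.1, -1.9, 1.8]
finger_gap: -0.001
gripper_force: 1.3
```

```bash
python3 - <<'E'
from h import *
from station import sensors
b=cams.snapshot('scene')[165:285,185:325,::-1]
cv2.imwrite('pics/c3.png',cv2.resize(b,None,fx=5,fy=5,interpolation=cv2.INTER_CUBIC))
s=sensors.sense();print(s['t'],s['tcp_pos'],s['tool_rot'],s['force'])
E
```

```text
7.75 [0.50557485 0.08786889 0.08318564] [ 3.76898048e-01  9.26253824e-01 -6.13772184e-04 -1.15643976e-03] [-1.95522223 -0.74152597  0.77309613]
```

View pics/c3.png

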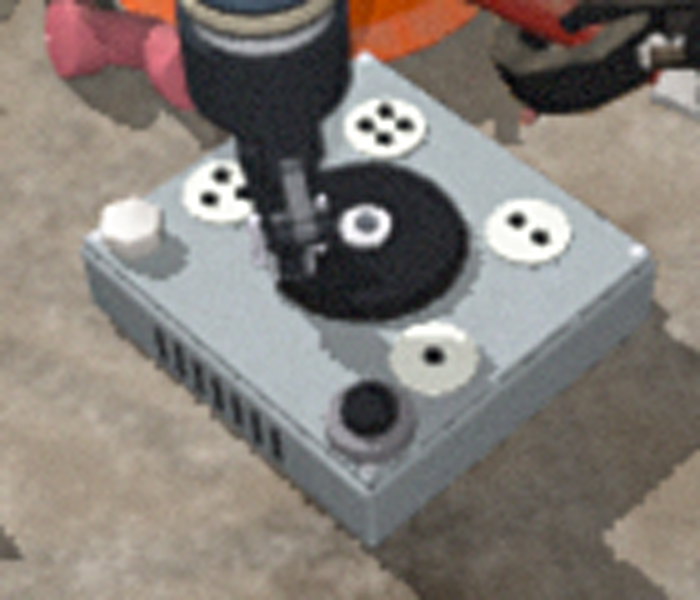

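Request:
move_arm --targets '[{"dx":0.045,"dy":0.114,"dz":0,"rx":0,"ry":0,"rz":-0.118},{"dx":0.052,"dy":0.111,"dz":0,"rx":0,"ry":0,"rz":-0.118},{"dx":0.059,"dy":0.107,"dz":0,"rx":0,"ry":0,"rz":-0.118},{"dx":0.066,"dy":0.104,"dz":0,"rx":0,"ry":0,"rz":-0.118},{"dx":0.072,"dy":0.099,"dz":0,"rx":0,"ry":0,"rz":-0.118},{"dx":0.078,"dy":0.095,"dz":0,"rx":0,"ry":0,"rz":-0.118},{"dx":0.084,"dy":0.09,"dz":0,"rx":0,"ry":0,"rz":-0.118},{"dx":0.089,"dy":0.084,"dz":0,"rx":0,"ry":0,"rz":-0.118},{"dx":0,"dy":0,"dz":0,"rx":0,"ry":0,"rz":0},{"dx":0,"dy":0,"dz":0,"rx":0,"ry":0,"rz":0}]'

```text
t: 9.0
tcp_pos: [0.5189, 0.1078, 0.0829]
tool_rot: [0.59, 0.807, -0.001, -0.001]
force: [-3.1, 0.6, -1.1]
finger_gap: -0.001
gripper_force: 1.3
```

```bash
python3 - <<'E'
from h import *
from path import *
from station import sensors
a=cams.snapshot('top')[175:275,200:320,::-1];b=cams.snapshot('scene')[175:275,195:315,::-1]
cv2.imwrite('pics/c4.png',np.hstack([cv2.resize(i,None,fx=3.3,fy=3.3,interpolation=cv2.INTER_CUBIC) for i in (a,b)]))
cv2.imwrite('pics/c4s.png',cv2.resize(b,None,fx=6,fy=6,interpolation=cv2.INTER_CUBIC))
s=sensors.sense();print(s['t'],s['tcp_pos'],s['tool_rot'],s['force'],pos(-1,.0205))
E
```

```text
9.1 [0.5194052  0.10755933 0.08300063] [ 5.90734881e-01  8.06865211e-01 -5.25196904e-04 -7.44962641e-04] [-4.06519     0.62517347 -0.62059572] [0.52041364 0.10742881]
```

View pics/c4s.png

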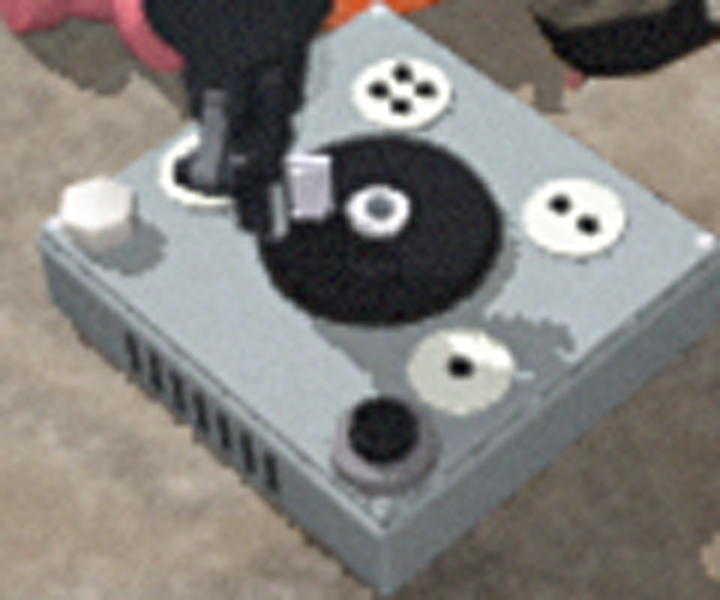

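```bash
python3 - <<'E'
from h import *
from path import *
f=lambda u,v,z:ray('scene',195+u/6,175+v/6,z)[:2]
print('topcorner',f(331,160,.105),'bottom',f(328,219,.072))
for s in(-.9,-1,-1.1,-1.2,-1.222):
    print(s,[[((x-195)*6).round() if i==0 else ((x-175)*6).round() for i,x in enumerate(proj('scene',[*pos(s,o,r),z]))] for o,r,z in((.006,.02,.105),(-.006,.02,.105),(.006,.04,.105),(.006,.02,.072))])
E
```

```text
topcorner [0.54533023 0.08749675] bottom [0.54064985 0.08820609]
-0.9 [[np.float64(326.0), np.float64(169.0)], [np.float64(331.0), np.float64(148.0)], [np.float64(279.0), np.float64(165.0)], [np.float64(330.0), np.float64(221.0)]]
-1 [[np.float64(326.0), np.float64(165.0)], [np.float64(333.0), np.float64(145.0)], [np.float64(280.0), np.float64(158.0)], [np.float64(330.0), np.float64(218.0)]]
-1.1 [[np.float64(326.0), np.float64(162.0)], [np.float64(336.0), np.float64(142.0)], [np.float64(281.0), np.float64(151.0)], [np.float64(330.0), np.float64(214.0)]]
-1.2 [[np.float64(326.0), np.float64(158.0)], [np.float64(339.0), np.float64(139.0)], [np.float64(284.0), np.float64(144.0)], [np.float64(331.0), np.float64(211.0)]]
-1.222 [[np.float64(327.0), np.float64(157.0)], [np.float64(340.0), np.float64(139.0)], [np.float64(285.0), np.float64(143.0)], [np.float64(331.0), np.float64(210.0)]]
```

```bash
python3 - <<'E'
from path import *
rows(pos(-1,.0205),[(s,.0205) for s in (-1.055,-1.11,-1.165,-1.22)]+[(-1.22,.026),(-1.22,.034),(-1.22,.045),(-1.22,.055)])
E
```

```text
[0.083 0.07 ] -1.055
[0.087 0.065] -1.11
[0.09  0.061] -1.165
[0.094 0.055] -1.22
[-0.219 -0.018] -1.22
[-0.319 -0.026] -1.22
[-0.439 -0.035] -1.22
[-0.399 -0.032] -1.22
```

Request:
move_arm --targets '[{"dx":0.083,"dy":0.07,"dz":0,"rx":0,"ry":0,"rz":-0.105},{"dx":0.087,"dy":0.065,"dz":0,"rx":0,"ry":0,"rz":-0.105},{"dx":0.09,"dy":0.061,"dz":0,"rx":0,"ry":0,"rz":-0.105},{"dx":0.094,"dy":0.055,"dz":0,"rx":0,"ry":0,"rz":-0.105},{"dx":0,"dy":0,"dz":0,"rx":0,"ry":0,"rz":0},{"dx":0,"dy":0,"dz":0,"rx":0,"ry":0,"rz":0},{"dx":-0.219,"dy":-0.018,"dz":0,"rx":0,"ry":0,"rz":0},{"dx":-0.319,"dy":-0.026,"dz":0,"rx":0,"ry":0,"rz":0},{"dx":-0.439,"dy":-0.035,"dz":0,"rx":0,"ry":0,"rz":0},{"dx":-0.399,"dy":-0.032,"dz":0,"rx":0,"ry":0,"rz":0}]'

```text
t: 10.35
tcp_pos: [0.4939, 0.1108, 0.0834]
tool_rot: [0.676, 0.737, 0.0, 0.0]
force: [-0.3, -0.5, 0.3]
finger_gap: 0.003
gripper_force: 0.0
```

Request:
move_arm --targets '[{"dx":0,"dy":0,"dz":0.5,"rx":0,"ry":0,"rz":0},{"dx":0,"dy":0,"dz":0.5,"rx":0,"ry":0,"rz":0},{"dx":-0.8,"dy":-1,"dz":0,"rx":0,"ry":0,"rz":0},{"dx":-0.3,"dy":-1,"dz":0,"rx":0,"ry":0,"rz":0},{"dx":-0.3,"dy":-1,"dz":0,"rx":0,"ry":0,"rz":0},{"dx":-0.3,"dy":-0.7,"dz":0,"rx":0,"ry":0,"rz":0},{"dx":0,"dy":-0.5,"dz":0,"rx":0,"ry":0,"rz":0},{"dx":0,"dy":0,"dz":0,"rx":0,"ry":0,"rz":0},{"dx":0,"dy":0,"dz":0,"rx":0,"ry":0,"rz":0},{"dx":0,"dy":0,"dz":0,"rx":0,"ry":0,"rz":0}]'

```text
t: 11.6
tcp_pos: [0.4524, 0.0065, 0.1083]
tool_rot: [0.676, 0.737, 0.0, 0.0]
force: [-0.6, 0.2, 0.0]
finger_gap: -0.002
gripper_force: 0.0
```

```bash
python3 - <<'E'
from h import *
from station import sensors
b=cams.snapshot('scene')[165:285,185:325,::-1]
cv2.imwrite('pics/c5.png',cv2.resize(b,None,fx=5,fy=5,interpolation=cv2.INTER_CUBIC))
s=sensors.sense();print(s['t'],s['tcp_pos'],s['tool_rot'],s['force'])
E
```

```text
11.65 [0.45231819 0.0064959  0.10827494] [ 6.75704686e-01  7.37172419e-01  1.81688418e-05 -4.20237768e-05] [ 1.16396403 -0.41983012 -0.52471087]
```

View pics/c5.png

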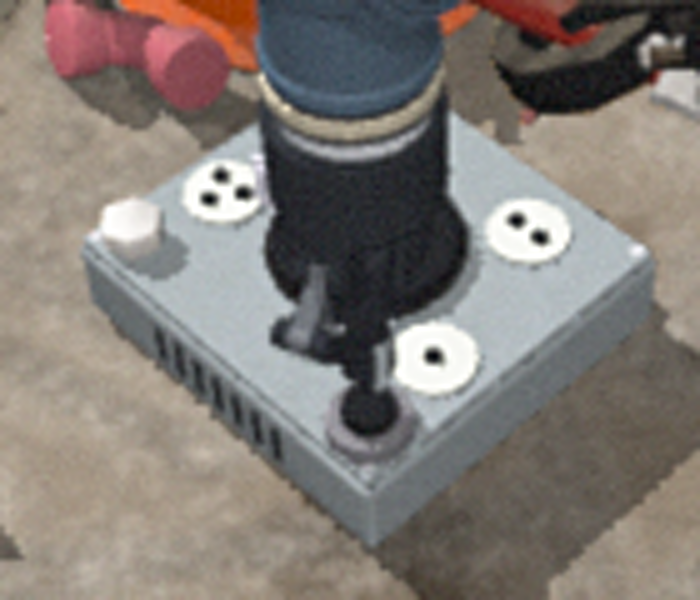

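Request:
move_arm --targets '[{"dx":0,"dy":-1,"dz":0.4,"rx":0,"ry":0,"rz":0},{"dx":0,"dy":-1,"dz":0,"rx":0,"ry":0,"rz":0},{"dx":0,"dy":-1,"dz":0,"rx":0,"ry":0,"rz":0},{"dx":0,"dy":-1,"dz":0,"rx":0,"ry":0,"rz":0},{"dx":0,"dy":-1,"dz":0,"rx":0,"ry":0,"rz":0},{"dx":0,"dy":-1,"dz":0,"rx":0,"ry":0,"rz":0},{"dx":0,"dy":0,"dz":0,"rx":0,"ry":0,"rz":0},{"dx":0,"dy":0,"dz":0,"rx":0,"ry":0,"rz":0},{"dx":0,"dy":0,"dz":0,"rx":0,"ry":0,"rz":0},{"dx":0,"dy":0,"dz":0,"rx":0,"ry":0,"rz":0}]'

```text
t: 12.9
tcp_pos: [0.4521, -0.1432, 0.1183]
tool_rot: [0.676, 0.737, -0.0, -0.0]
force: [0.3, -0.7, -0.9]
finger_gap: -0.0
gripper_force: 0.0
```

```bash
python3 - <<'E'
from h import *
from path import *
from station import sensors
a=cams.snapshot('top')[190:260,210:290,::-1];b=cams.snapshot('scene')[165:235,205:285,::-1]
cv2.imwrite('pics/c6.png',np.hstack([cv2.resize(i,None,fx=5,fy=5,interpolation=cv2.INTER_CUBIC) for i in (a,b)]))
for s in(-1.1,-1.22,-1.3):
    print(s,[[round((x-o)*5) for x,o in zip(proj(n,[*pos(s,0,r),.105]),of)] for n,of in(('top',(210,190)),('scene',(205,165))) for r in(.062,.02)])
s=sensors.sense();print(s['t'],s['tcp_pos'],s['force'])
E
```

```text
-1.1 [[130, 170], [210, 154], [149, 158], [226, 176]]
-1.22 [[128, 156], [209, 149], [155, 148], [228, 173]]
-1.3 [[127, 147], [209, 146], [160, 142], [229, 171]]
13.0 [ 0.45221497 -0.14354881  0.11834729] [-0.55107631 -0.22259059  0.61444056]
```

View pics/c6.png

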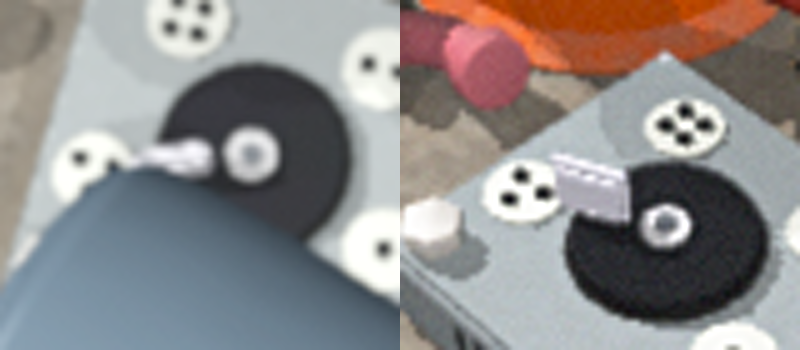

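```bash
python3 - <<'E'
from h import *
from path import *
im=cams.snapshot('scene')[:,:,::-1].copy()
k=10;x0,y0,w,h=225,185,50,35
big=cv2.resize(im[y0:y0+h,x0:x0+w],None,fx=k,fy=k,interpolation=cv2.INTER_CUBIC)
def sil(s):
    P=np.array([proj('scene',[*pos(s,o,r),z]) for o in(.006,-.006) for r in(.02,.062) for z in(.072,.105)])
    return ((P-[x0,y0]+.5)*k).astype(np.int32)
g=big.astype(float)
o=[]
for s in np.arange(-1.4,-.9,.02):
    m=np.zeros(big.shape[:2],np.uint8);cv2.fillConvexPoly(m,cv2.convexHull(sil(s)),1)
    ke=np.ones((21,21),np.uint8);ring=cv2.dilate(m,ke)-m;inn=m-cv2.erode(m,ke)
    # tab tint: blue minus green (lavender) and variance
    t=g[:,:,0]+g[:,:,2]-2*g[:,:,1]
    o.append((round(s,2),round(t[inn>0].mean()-t[ring>0].mean(),2)))
print(o)
both=[]
for s in(-1.12,-1.22):
    b=big.copy();cv2.polylines(b,[cv2.convexHull(sil(s))],True,(0,0,255),1);both.append(b)
cv2.imwrite('pics/c7.png',cv2.resize(np.vstack(both),None,fx=.8,fy=.8,interpolation=cv2.INTER_AREA))
E
```

```text
[(np.float64(-1.4), np.float64(-0.08)), (np.float64(-1.38), np.float64(0.1)), (np.float64(-1.36), np.float64(0.3)), (np.float64(-1.34), np.float64(0.68)), (np.float64(-1.32), np.float64(1.18)), (np.float64(-1.3), np.float64(2.1)), (np.float64(-1.28), np.float64(3.01)), (np.float64(-1.26), np.float64(3.78)), (np.float64(-1.24), np.float64(4.25)), (np.float64(-1.22), np.float64(4.57)), (np.float64(-1.2), np.float64(4.74)), (np.float64(-1.18), np.float64(4.79)), (np.float64(-1.16), np.float64(4.84)), (np.float64(-1.14), np.float64(4.89)), (np.float64(-1.12), np.float64(4.75)), (np.float64(-1.1), np.float64(4.52)), (np.float64(-1.08), np.float64(4.11)), (np.float64(-1.06), np.float64(3.86)), (np.float64(-1.04), np.float64(3.6)), (np.float64(-1.02), np.float64(3.37)), (np.float64(-1.0), np.float64(3.16)), (np.float64(-0.98), np.float64(2.98)), (np.float64(-0.96), np.float64(2.82)), (np.float64(-0.94), np.float64(2.8)), (np.float64(-0.92), np.float64(2.79))]
```

View pics/c7.png

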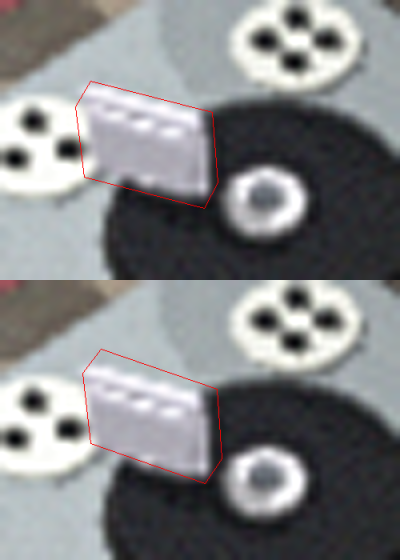

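Request:
move_arm --targets '[{"dx":0,"dy":1,"dz":0,"rx":0,"ry":0,"rz":0},{"dx":0,"dy":1,"dz":0,"rx":0,"ry":0,"rz":0},{"dx":0,"dy":1,"dz":0,"rx":0,"ry":0,"rz":0},{"dx":0,"dy":1,"dz":0,"rx":0,"ry":0,"rz":0},{"dx":0,"dy":1,"dz":0,"rx":0,"ry":0,"rz":0},{"dx":0,"dy":1,"dz":0,"rx":0,"ry":0,"rz":0},{"dx":0.42,"dy":1,"dz":0,"rx":0,"ry":0,"rz":0},{"dx":0.42,"dy":1,"dz":0,"rx":0,"ry":0,"rz":0},{"dx":0.42,"dy":1,"dz":0,"rx":0,"ry":0,"rz":0},{"dx":0.42,"dy":1,"dz":0,"rx":0,"ry":0,"rz":0}]'

```text
t: 14.3
tcp_pos: [0.4945, 0.1069, 0.1183]
tool_rot: [0.676, 0.737, -0.0, 0.0]
force: [0.7, -0.6, 0.5]
finger_gap: -0.002
gripper_force: 0.0
```

Request:
move_arm --targets '[{"dx":0,"dy":0.16,"dz":-0.5,"rx":0,"ry":0,"rz":0},{"dx":0,"dy":0,"dz":-0.5,"rx":0,"ry":0,"rz":0},{"dx":0,"dy":0,"dz":-0.4,"rx":0,"ry":0,"rz":0},{"dx":0,"dy":0,"dz":0,"rx":0,"ry":0,"rz":0},{"dx":0,"dy":0,"dz":0,"rx":0,"ry":0,"rz":0},{"dx":0.4,"dy":0.03,"dz":0,"rx":0,"ry":0,"rz":0},{"dx":0.4,"dy":0.03,"dz":0,"rx":0,"ry":0,"rz":0},{"dx":0.2,"dy":0.02,"dz":0,"rx":0,"ry":0,"rz":-0.05},{"dx":0,"dy":0,"dz":0,"rx":0,"ry":0,"rz":0},{"dx":0,"dy":0,"dz":0,"rx":0,"ry":0,"rz":0}]'

```text
t: 15.55
tcp_pos: [0.5188, 0.112, 0.0832]
tool_rot: [0.686, 0.728, -0.0, -0.0]
force: [-1.4, 0.1, 0.9]
finger_gap: -0.001
gripper_force: 0.0
```

```bash
python3 - <<'E'
from path import *
from station import sensors
s=sensors.sense();p=s['tcp_pos'];print(s['t'],p,s['force'])
for a in(-1.16,-1.22,-1.27):
    n=pos(a,1,0)-c;d=pos(a,0,1)-c;print(a,(p[:2]-c)@n,(p[:2]-c)@d)
E
```

```text
15.55 [0.51882105 0.11200972 0.0832233 ] [-1.42811443  0.11957017  0.94727037]
-1.16 0.028344787598572996 0.0459176215191305
-1.22 0.031047186839538075 0.04413532756571711
-1.27 0.03321423294774363 0.04252845729244544
```

Request:
move_arm --targets '[{"dx":0.15,"dy":0.01,"dz":0,"rx":0,"ry":0,"rz":0},{"dx":0.15,"dy":0.01,"dz":0,"rx":0,"ry":0,"rz":0},{"dx":0.11,"dy":0.01,"dz":0,"rx":0,"ry":0,"rz":0},{"dx":0.1,"dy":0.01,"dz":0,"rx":0,"ry":0,"rz":0},{"dx":0,"dy":0,"dz":0,"rx":0,"ry":0,"rz":0},{"dx":0,"dy":0,"dz":0,"rx":0,"ry":0,"rz":0},{"dx":0,"dy":0,"dz":0,"rx":0,"ry":0,"rz":0},{"dx":0,"dy":0,"dz":0,"rx":0,"ry":0,"rz":0},{"dx":0,"dy":0,"dz":0,"rx":0,"ry":0,"rz":0},{"dx":0,"dy":0,"dz":0,"rx":0,"ry":0,"rz":0}]'

```text
t: 16.8
tcp_pos: [0.5317, 0.1131, 0.0832]
tool_rot: [0.686, 0.728, -0.0, -0.0]
force: [-4.4, 2.5, 0.9]
finger_gap: -0.001
gripper_force: 1.5
```

Request:
move_arm --targets '[{"dx":-0.3,"dy":-0.02,"dz":0,"rx":0,"ry":0,"rz":0},{"dx":-0.4,"dy":-0.03,"dz":0,"rx":0,"ry":0,"rz":0},{"dx":-0.6,"dy":-0.03,"dz":0,"rx":0,"ry":0,"rz":0},{"dx":-0.4,"dy":0,"dz":0.6,"rx":0,"ry":0,"rz":0},{"dx":-0.4,"dy":-1,"dz":0.6,"rx":0,"ry":0,"rz":0},{"dx":-0.4,"dy":-1,"dz":0,"rx":0,"ry":0,"rz":0},{"dx":-0.4,"dy":-1,"dz":0,"rx":0,"ry":0,"rz":0},{"dx":-0.3,"dy":-1,"dz":0,"rx":0,"ry":0,"rz":0},{"dx":0,"dy":0,"dz":0,"rx":0,"ry":0,"rz":0},{"dx":0,"dy":0,"dz":0,"rx":0,"ry":0,"rz":0}]'

```text
t: 18.05
tcp_pos: [0.4523, 0.0112, 0.1139]
tool_rot: [0.686, 0.728, 0.0, 0.0]
force: [-0.7, -0.1, -0.5]
finger_gap: -0.002
gripper_force: 0.0
```

Request:
move_arm --targets '[{"dx":0,"dy":-1,"dz":0,"rx":0,"ry":0,"rz":0},{"dx":0,"dy":-1,"dz":0,"rx":0,"ry":0,"rz":0},{"dx":0,"dy":-1,"dz":0,"rx":0,"ry":0,"rz":0},{"dx":0,"dy":-1,"dz":0,"rx":0,"ry":0,"rz":0},{"dx":0,"dy":-1,"dz":0,"rx":0,"ry":0,"rz":0},{"dx":0,"dy":-1,"dz":0,"rx":0,"ry":0,"rz":0},{"dx":0,"dy":0,"dz":0,"rx":0,"ry":0,"rz":0},{"dx":0,"dy":0,"dz":0,"rx":0,"ry":0,"rz":0},{"dx":0,"dy":0,"dz":0,"rx":0,"ry":0,"rz":0},{"dx":0,"dy":0,"dz":0,"rx":0,"ry":0,"rz":0}]'

```text
t: 19.3
tcp_pos: [0.4519, -0.1382, 0.1133]
tool_rot: [0.685, 0.728, -0.0, -0.0]
force: [0.0, -0.2, 0.7]
finger_gap: 0.004
gripper_force: 0.0
```

```bash
python3 - <<'E'
from h import *
from path import *
from station import sensors
im=cams.snapshot('scene')[:,:,::-1].copy()
k=10;x0,y0,w,h=225,185,50,35
g=cv2.resize(im[y0:y0+h,x0:x0+w],None,fx=k,fy=k,interpolation=cv2.INTER_CUBIC).astype(float)
def sil(s):
    P=np.array([proj('scene',[*pos(s,o,r),z]) for o in(.006,-.006) for r in(.02,.062) for z in(.072,.105)])
    return ((P-[x0,y0]+.5)*k).astype(np.int32)
for s in np.arange(-1.4,-.98,.02):
    m=np.zeros(g.shape[:2],np.uint8);cv2.fillConvexPoly(m,cv2.convexHull(sil(s)),1)
    ke=np.ones((21,21),np.uint8);ring=cv2.dilate(m,ke)-m;inn=m-cv2.erode(m,ke)
    t=g[:,:,0]+g[:,:,2]-2*g[:,:,1]
    print(round(s,2),round(t[inn>0].mean()-t[ring>0].mean(),2),end='; ')
s=sensors.sense();print(s['t'],s['tcp_pos'],s['force'])
E
```

```text
-1.4 -0.37; -1.38 0.04; -1.36 0.39; -1.34 1.2; -1.32 1.95; -1.3 2.96; -1.28 3.81; -1.26 4.22; -1.24 4.56; -1.22 4.71; -1.2 4.66; -1.18 4.72; -1.16 4.64; -1.14 4.45; -1.12 4.25; -1.1 3.98; -1.08 3.59; -1.06 3.17; -1.04 2.56; -1.02 1.89; -1.0 1.36; 19.35 [ 0.4519194  -0.13835526  0.11333295] [ 0.30664651 -0.81824375  0.63624737]
```

Request:
move_arm --targets '[{"dx":0.03,"dy":0.97,"dz":0,"rx":0,"ry":0,"rz":0},{"dx":0,"dy":0.97,"dz":0,"rx":0,"ry":0,"rz":0},{"dx":0,"dy":0.97,"dz":0,"rx":0,"ry":0,"rz":0},{"dx":0,"dy":0.97,"dz":0,"rx":0,"ry":0,"rz":0},{"dx":0,"dy":0.97,"dz":0,"rx":0,"ry":0,"rz":0},{"dx":0,"dy":0.97,"dz":0,"rx":0,"ry":0,"rz":0},{"dx":0,"dy":0,"dz":-0.5,"rx":0,"ry":0,"rz":0},{"dx":0,"dy":0,"dz":-0.5,"rx":0,"ry":0,"rz":0},{"dx":0,"dy":0,"dz":-0.2,"rx":0,"ry":0,"rz":0},{"dx":0,"dy":0,"dz":0,"rx":0,"ry":0,"rz":0}]'

```text
t: 20.6
tcp_pos: [0.4524, 0.0059, 0.0826]
tool_rot: [0.686, 0.728, -0.0, -0.001]
force: [-0.7, -0.2, 0.1]
finger_gap: 0.003
gripper_force: 0.0
```

Request:
move_arm --targets '[{"dx":0,"dy":0,"dz":-0.06,"rx":0,"ry":0,"rz":0},{"dx":0,"dy":0,"dz":-0.06,"rx":0,"ry":0,"rz":0},{"dx":0,"dy":0,"dz":-0.06,"rx":0,"ry":0,"rz":0},{"dx":0,"dy":0,"dz":-0.06,"rx":0,"ry":0,"rz":0},{"dx":0,"dy":0,"dz":0,"rx":0,"ry":0,"rz":0},{"dx":0,"dy":0,"dz":0,"rx":0,"ry":0,"rz":0},{"dx":0,"dy":0,"dz":0,"rx":0,"ry":0,"rz":0},{"dx":0,"dy":0,"dz":0,"rx":0,"ry":0,"rz":0},{"dx":0,"dy":0,"dz":0,"rx":0,"ry":0,"rz":0},{"dx":0,"dy":0,"dz":0,"rx":0,"ry":0,"rz":0}]'

```text
t: 21.85
tcp_pos: [0.453, 0.0064, 0.0774]
tool_rot: [0.686, 0.728, 0.0, 0.0]
force: [0.4, -3.6, 4.1]
finger_gap: -0.002
gripper_force: 2.0
```

Request:
move_arm --targets '[{"dx":0,"dy":0,"dz":-0.04,"rx":0,"ry":0,"rz":0},{"dx":0,"dy":0,"dz":-0.04,"rx":0,"ry":0,"rz":0},{"dx":0,"dy":0,"dz":-0.04,"rx":0,"ry":0,"rz":0},{"dx":0,"dy":0,"dz":0,"rx":0,"ry":0,"rz":0},{"dx":0,"dy":0,"dz":0,"rx":0,"ry":0,"rz":0},{"dx":0,"dy":0,"dz":0,"rx":0,"ry":0,"rz":0},{"dx":0,"dy":0,"dz":0,"rx":0,"ry":0,"rz":0},{"dx":0,"dy":0,"dz":0,"rx":0,"ry":0,"rz":0},{"dx":0,"dy":0,"dz":0,"rx":0,"ry":0,"rz":0},{"dx":0,"dy":0,"dz":0,"rx":0,"ry":0,"rz":0}]'

```text
t: 23.1
tcp_pos: [0.453, 0.0064, 0.0758]
tool_rot: [0.686, 0.728, 0.0, 0.001]
force: [-2.7, -3.4, 20.5]
finger_gap: 0.001
gripper_force: 10.0
```

Request:
move_arm --targets '[{"dx":0,"dy":0,"dz":0.08,"rx":0,"ry":0,"rz":0},{"dx":0,"dy":0,"dz":0.08,"rx":0,"ry":0,"rz":0},{"dx":0,"dy":0,"dz":0,"rx":0,"ry":0,"rz":0},{"dx":0,"dy":0,"dz":0,"rx":0,"ry":0,"rz":0},{"dx":0,"dy":0,"dz":0,"rx":0,"ry":0,"rz":0},{"dx":0,"dy":0,"dz":0,"rx":0,"ry":0,"rz":0},{"dx":0,"dy":0,"dz":0,"rx":0,"ry":0,"rz":0},{"dx":0,"dy":0,"dz":0,"rx":0,"ry":0,"rz":0},{"dx":0,"dy":0,"dz":0,"rx":0,"ry":0,"rz":0},{"dx":0,"dy":0,"dz":0,"rx":0,"ry":0,"rz":0}]'

```text
t: 24.35
tcp_pos: [0.4529, 0.0065, 0.0783]
tool_rot: [0.686, 0.728, 0.0, 0.0]
force: [0.5, -2.5, 3.7]
finger_gap: 0.006
gripper_force: 1.7
```

Request:
move_arm --targets '[{"dx":0,"dy":0,"dz":0.06,"rx":0,"ry":0,"rz":0},{"dx":0,"dy":0,"dz":0,"rx":0,"ry":0,"rz":0},{"dx":0,"dy":0,"dz":0,"rx":0,"ry":0,"rz":0},{"dx":0,"dy":0,"dz":0,"rx":0,"ry":0,"rz":0},{"dx":0,"dy":0,"dz":0,"rx":0,"ry":0,"rz":0},{"dx":0,"dy":0,"dz":0,"rx":0,"ry":0,"rz":0},{"dx":0,"dy":0,"dz":0,"rx":0,"ry":0,"rz":0},{"dx":0,"dy":0,"dz":0,"rx":0,"ry":0,"rz":0},{"dx":0,"dy":0,"dz":0,"rx":0,"ry":0,"rz":0},{"dx":0,"dy":0,"dz":0,"rx":0,"ry":0,"rz":0}]'

```text
t: 25.6
tcp_pos: [0.4527, 0.0065, 0.0798]
tool_rot: [0.686, 0.728, 0.0, -0.0]
force: [2.6, -0.9, 2.8]
finger_gap: 0.001
gripper_force: 1.3
```

Request:
move_arm --targets '[{"dx":0,"dy":0,"dz":0.06,"rx":0,"ry":0,"rz":0},{"dx":0,"dy":0,"dz":0,"rx":0,"ry":0,"rz":0},{"dx":0,"dy":0,"dz":0,"rx":0,"ry":0,"rz":0},{"dx":0,"dy":0,"dz":0,"rx":0,"ry":0,"rz":0},{"dx":0,"dy":0,"dz":0,"rx":0,"ry":0,"rz":0},{"dx":0,"dy":0,"dz":0,"rx":0,"ry":0,"rz":0},{"dx":0,"dy":0,"dz":0,"rx":0,"ry":0,"rz":0},{"dx":0,"dy":0,"dz":0,"rx":0,"ry":0,"rz":0},{"dx":0,"dy":0,"dz":0,"rx":0,"ry":0,"rz":0},{"dx":0,"dy":0,"dz":0,"rx":0,"ry":0,"rz":0}]'

```text
t: 26.85
tcp_pos: [0.4523, 0.0065, 0.0813]
tool_rot: [0.686, 0.728, -0.0, -0.0]
force: [0.0, 0.7, 1.6]
finger_gap: 0.003
gripper_force: 0.9
```

Request:
move_arm --targets '[{"dx":0,"dy":0,"dz":0.4,"rx":0,"ry":0,"rz":0},{"dx":0,"dy":0,"dz":0.8,"rx":0,"ry":0,"rz":0},{"dx":0,"dy":0,"dz":0.8,"rx":0,"ry":0,"rz":0},{"dx":0,"dy":0,"dz":0.8,"rx":0,"ry":0,"rz":0},{"dx":0,"dy":0,"dz":0.4,"rx":0,"ry":0,"rz":0},{"dx":0,"dy":0,"dz":0,"rx":0,"ry":0,"rz":0},{"dx":0,"dy":0,"dz":0,"rx":0,"ry":0,"rz":0},{"dx":0,"dy":0,"dz":0,"rx":0,"ry":0,"rz":0},{"dx":0,"dy":0,"dz":0,"rx":0,"ry":0,"rz":0},{"dx":0,"dy":0,"dz":0,"rx":0,"ry":0,"rz":0}]'

```text
t: 28.1
tcp_pos: [0.4526, 0.0065, 0.161]
tool_rot: [0.686, 0.728, -0.0, -0.0]
force: [-0.8, 0.2, 0.6]
finger_gap: -0.0
gripper_force: 0.0
```

```bash
python3 -c "
from station import order;print(order.sign_off())"
```

```text
the job is handed in; nothing more can be done
None
```

I pushed the selector to about -1.2 rad by camera estimate (three-dot plate at -1.222), pressed the button to its hard stop and released it, and handed the job in at about 28 s; sign-off returned no verdict, and I did not re-measure the nut and other loose things afterwards.

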